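# Put the vial away in the latched sample case

### The arm

A 7-joint arm with a two-finger parallel gripper is mounted at the origin on a cart in front of the work surface, level with it; the furniture and walls round the work are solid. World frame = base frame: x ahead of the robot, y to its left, z up, the work surface at z = 0. Lengths are in m, angles in rad, forces in N, time in s.
With the tool pointing down it reaches from about 0.425 to 0.875 m from the base axis. Payload 4.7 kg.
Tool frame: the origin (TCP) lies between the finger pads; the fingertips stand 14 mm ahead of it and the grasp point (between the pads) lies 5 mm behind it; z points along the fingers, y is the line along which they close (so a half turn about z gives the same grasp; the last joint's range is limited). The gripper opens to 87 mm and grips with 3 to 60 N. Pads are 19 mm wide; open, the fingers measure 117 mm over their backs; the gripper's body (75 mm by 190 mm) begins 51 mm behind the grasp point.
Start: joints at [1.274, 0.321, -0.07, 1.45, 0.023, 1.371, -0.057], TCP at [0.199, -0.619, 0.237] pointing down, gripper open.
Joint ranges: [-2.86, 2.86], [-0.3, 2.09], [-1.38, 1.24], [0.06, 2.45], [-1.56, 4.7], [0.09, 2.05], [-2.69, 2.69]. Speed limits (rad/s): [2.57, 2.57, 3.14, 3.14, 3.14, 3.14, 3.14].

### API

Orientations are given as a rotation vector (axis times angle).
In Python, from bench import get_state, get_image, camera_params, close_job gives the robot as it stands. The module is installed in compiled form; this text tells all that it offers.
- The arm moves only by the tool arm_command, never from a script. Its argument "motion" is a list of rows, each a list of 5 numbers: the finger opening in mm, from 0 to 87, then the shift along the tool's x, y, z in mm, then the turn about the tool's z in degrees. In form: [[gripper, x, y, z, spin], ...]. A call has 1 to 5 rows; each row is the pose to reach, as a shift and turn from the pose commanded when the call began, along the tool's axes at that moment; what a row does not reach only later rows make up. A row lasts 1/12 s, in which the tool goes at most 41.7 mm and 7.16 degrees, less where a joint would pass 70% of its speed; a pose out of reach is approached as far as the arm can. A call with a gripper value outside its range is refused whole. The fingers move at their own pace and stop on an object; "newtons" is the grip in N (left out, the last holds). Time passes only in rows, so rows that repeat a pose let the fingers close. It gives the time, the measured TCP pose, the force, the opening and the grip force at its end, in the units of the state.
- get_state(): the state, without advancing time (a new reading comes with each control period).
- get_image(name): name is "scene" or "top"; returns (picture, depth): 420x560x3 uint8, red, green, blue; 420x560 float32, m along the optical axis (not along the pixel's ray), 0 where there is no reading.
- camera_params(name): a dict with "intrinsics" (3x3 intrinsics, pixels), "D" ([k1, k2, p1, p2, k3] as OpenCV has them; the pictures are not rectified), "extrinsics" (4x4, takes a point from camera to world coordinates). Camera axes: x right, y down, z forward; pixel columns grow to the right and rows downward; lengths in m; the calibration is good to about 2 mm. A picture is of the moment at which its call begins. camera_params takes no time and is no camera call.
- close_job(): hands the job in; it is judged then, once.
The state is a dict: "time": time; "joint_positions": joint angles; "qd": joint speeds; "joint_torque": joint torques, N m; "position": TCP position; "tool_rot": TCP orientation; "ft_force": force on the tool from outside, world axes, zero at the start; "torque": the same for the moment, N m; "grip_width": opening from 0.0 (shut) to 1.0 (fully open); "grip_force": force on a finger pad.
Only numpy, scipy, OpenCV 4.12 (cv2) and the standard library are available. Lean on these libraries where they do the work, as an engineer would, in place of code of your own. Each camera call takes 0.05 s, during which the arm holds its last target. There are 200 camera calls.

### The job

The black-capped glass vial on the bench belongs in the empty pocket of the grey sample case. Lift the latch paddle to draw the pawl, keep it lifted while you start swinging the lid up, and open the lid fully until it stands open by itself; stand the vial upright in the pocket, fully home; then swing the lid shut and press it down gently until the latch snaps home. Do not wrench the lid against the latch, do not press harder than about 25 N, and leave the other vials and bottles where they are.

Things in the scene. Friction and masses are not known exactly. Their poses are not given: they have to be found in the camera images.
- case: Grey sheet-steel sample case, 190 mm (x, front to back) by 250 mm (y) and 80 mm high to the rim, screwed down. Origin: centre of its underside; its x axis points from the front (paddle side) to the back (hinge side), z up. Inside is a dark foam block (top 30 mm above the bench) with three round pockets 31 mm wide (mouths chamfered by 3 mm) and 20 mm deep in a row along y at y = -60, 0, +60 mm, x = 0. The pocket at y = +60 mm is empty.
- lid: Grey steel lid, 197 x 262 mm, 8 mm thick with a 12 mm skirt, 0.35 kg. Origin on its hinge axis at the back; when shut its axes are those of the case and its outer face is 6 mm above the origin (90 mm above the bench). The hinge is damped: short of upright, let go, the lid sinks slowly shut but does not latch by its own weight.
- lid_hinge (a point): Point on the lid's hinge axis, half-way along it; the axis runs along the case's y, 97 mm behind the case's centre and 84 mm above the bench.
- lid_swing (a joint): Lid angle, rad. 0 = shut and latched; grows as the lid opens; 1.57 upright; rests on its stop, leaning backwards, at 1.80. Let down without a push it rests on the pawl, unlatched, at about 0.06; pushed too little it rests on the seal at about 0.01, looking shut, but the paddle stands up by 0.34 and it is not latched.
- lid_press (a point): Point on the lid's face, 17 mm behind its front edge, 75 mm to the +y side of the paddle's middle: a good place to push the lid shut. The sponge seal resists from 3 mm before shut; the pawl snaps in at about 4 to 6 N of push, 0.5 mm below shut, so a slow push rising to about 8 N is enough; under 2 mm below shut, at about 9 N, is a hard stop, where a stiff hand soon passes 25 N.
- paddle: Steel latch paddle on the lid, 44 mm wide (y), 15 mm thick, underside 1 mm above the lid. Origin on its pin near the lid's front edge, 10 mm above its face; it reaches 54 mm from there towards the hinge, and that free edge lifts. It carries a black rubber grip roller, 14 mm thick, 56 mm long (y), flat ends, free to turn on its axle along y. The hidden pawl is one piece with it, below the lid.
- paddle_pin (a point): Point on the paddle's pin (axis along the case's y): 83 mm in front of the case's centre and 100 mm above the bench when the lid is shut.
- paddle_grip (a point): Centre of the grip roller: when shut 47 mm behind the pin (towards the hinge), 12 mm higher than it, 22 mm above the lid's outer face, 112 mm above the bench. From above, pinch the roller by its two flat ends (fingers closing along the case's y on its 56 mm length, 15 to 30 N); as it turns on its axle, the hand may keep pointing down while it follows the roller all the way.
- paddle_lift (a joint): Paddle angle to the lid, rad: 0 = down, 0.80 = lifted to its stop. The pawl is clear of the strike above about 0.36; a light spring (about 3 N at the grip at full lift) draws it back. When the lid is pushed shut the pawl's bevel lifts the paddle by up to 0.34 until it snaps back down, so do not hold the paddle down then.
- strike: Steel strike inside the front wall that the pawl hooks under; out of sight while the lid is shut. Pulling the lid up with the pawl still hooked loads it; it may bear 25 N.
- vial_mid (a point): Centre (half-way up) of the loose clear glass vial with a black screw cap, 25 mm in diameter and 58 mm tall, standing on the bench left of the case.
- pocket (a point): Where the vial's centre is when it stands fully home in the empty pocket: 39 mm above the bench. The pocket's floor is 29 mm below it, the foam's top 9 mm below it, so hold the vial by its upper half.
- vial_in_0: Slim white-capped vial, 23 x 62 mm, standing in the middle pocket (origin at its foot). Stays there.
- vial_in_1: Slim white-capped vial, 23 x 62 mm, standing in the pocket at y = -60 mm (origin at its foot). Stays there.
- cream_jar: Wide white-capped jar, 43 x 58 mm, on the bench near the vial (origin at its foot). Not to be moved.
- rollon: Slim black roll-on bottle, 20 x 86 mm, on the bench near the vial (origin at its foot). Not to be moved.
Mind the look-alikes: they are no part of the job. Leave any brown or turquoise look-alike of the part that bears vial_mid alone.

How it is judged:
On the way, in this order (a step that is already met when the one before it is completed fails the run):
1. the paddle is lifted so that the pawl is withdrawn, with the lid still down (value of joint paddle_lift above 0.35 rad and value of joint lid_swing below 0.2 rad), for 0.05 s.
2. the lid stands fully open, let go (value of joint lid_swing above 1.62 rad and contact force between the fingers and lid below 0.5 N), for 0.3 s.
3. the vial stands home in the empty pocket, let go, with the lid open (distance between vial_mid and pocket below 0.007 m and angle between vial_mid's own z axis and vertical below 0.2 rad and contact force between the fingers and anything else below 0.5 N and value of joint lid_swing above 1.4 rad), for 0.2 s.
At the end, for the whole second after the job is handed in: The lid is latched (within 0.010 rad of shut, paddle within 0.12 rad of down); the vial's centre is within 7 mm of its place in the pocket, the vial within 0.2 rad of upright; the other two vials are within 10 mm, the jar and the roll-on bottle within 20 mm of where they stood (value of joint lid_swing below 0.01 rad and value of joint paddle_lift below 0.12 rad and distance between vial_mid and pocket below 0.007 m and angle between vial_mid's own z axis and vertical below 0.2 rad and distance of each of vial_in_0, vial_in_1 from where it was at the start of the episode below 0.01 m and distance of each of cream_jar, rollon from where it was at the start of the episode below 0.02 m); the robot touches nothing.
It fails at once if the lid is wrenched against the hooked latch (more than 25 N on the strike) (contact force between strike and anything else above 25 N).
It fails at once if the lid is pressed with more than 25 N (pinching the paddle is free) (contact force between the fingers and lid above 25 N and contact force between the fingers and paddle below 0.5 N).
It fails at once if the jar or the roll-on bottle is moved by more than 20 mm (distance of any of cream_jar, rollon from where it was at the start of the episode above 0.02 m).
It fails at once if a vial in the case is knocked over or taken out (distance of any of vial_in_0, vial_in_1 from where it was at the start of the episode above 0.02 m).
It also fails if it takes over 72 s, if anything falls off the work surface, if the arm or the gripper's body presses on something with over 40 N, if the wrist force passes 120 N, or if a joint passes its speed limit or range.

## Working session

There is one attempt and no reset: what is moved stays moved. The work goes in short steps, Python scripts to look and compute and a tool call to move; the robot and the scene stay as the last step left them, time stands still between calls to the robot, and variables do not carry over. Pictures are saved under pics/ and viewed, at most 10 in all, crops included, and the job is handed in when it is done.

Besides the shell and the picture viewer there is one more tool, called after "Call:" as name(argument=value, ...), one argument or row to a line, values as JSON. arm_command: Moves the arm, as the interface text tells. Its arguments: {"type":"object","properties":{"motion":{"type":"array"},"newtons":{"type":"number"}},"required":["motion"]}

```bash
mkdir -p pics; cat > h.py <<'E'
import numpy as np, cv2, pickle
from bench import *
def snap(n,f):
    im,d=get_image(n); cv2.imwrite(f'pics/{f}.png',im[:,:,::-1]); np.savez(f'{f}.npz',im=im,d=d); return im,d
def pt(n,f,u,v,z=None,r=1):
    p=camera_params(n);K=np.array(p['intrinsics']);T=np.array(p['extrinsics'])
    d=np.load(f'{f}.npz')['d']
    x=cv2.undistortPoints(np.array([[[u,v]]],float),K,np.array(p['D']))[0,0]
    ray=np.array([x[0],x[1],1])
    if z is None:
        w=d[int(v)-r:int(v)+r+1,int(u)-r:int(u)+r+1]; w=w[w>0]; s=np.median(w)
    else: s=(z-T[2,3])/(T[:3,:3]@ray)[2]
    return T[:3,:3]@(ray*s)+T[:3,3]
E
python3 - <<'E'
from h import *
np.set_printoptions(precision=4,suppress=True)
s=get_state();print(s)
a,_=snap('scene','s0');b,_=snap('top','t0')
for n in('scene','top'):
    print(camera_params(n))
E
```

```text
{'time': 0.0, 'joint_positions': array([ 1.2741,  0.3218, -0.0701,  1.4517,  0.0226,  1.3708, -0.0569]), 'qd': array([ 0.0002, -0.0013, -0.001 , -0.0005, -0.0005, -0.0014, -0.0014]), 'joint_torque': array([  0.0013, -49.1286,  -0.403 , -31.2529,  -0.0639,   0.0438,
         0.0002]), 'position': array([ 0.1986, -0.6184,  0.2355]), 'tool_rot': array([-3.1019, -0.486 ,  0.0005]), 'ft_force': array([-0.717 ,  0.0633,  0.6909]), 'torque': array([-0.008 , -0.0019, -0.0232]), 'grip_force': 0.0, 'grip_width': 1.0010830929763597}
{'intrinsics': array([[453.4719,   0.    , 280.0892],
       [  0.    , 453.4719, 207.1218],
       [  0.    ,   0.    ,   1.    ]]), 'D': array([-0.0108,  0.    ,  0.    ,  0.    ,  0.    ]), 'extrinsics': array([[-0.4566, -0.6136,  0.6443, -0.064 ],
       [-0.8897,  0.3147, -0.3307,  0.3636],
       [ 0.0002, -0.7242, -0.6896,  0.7562],
       [ 0.    ,  0.    ,  0.    ,  1.    ]])}
{'intrinsics': array([[413.6393,   0.    , 273.9179],
       [  0.    , 413.6393, 206.5915],
       [  0.    ,   0.    ,   1.    ]]), 'D': array([-0.116,  0.   ,  0.   ,  0.   ,  0.   ]), 'extrinsics': array([[ 0.014 , -0.9947,  0.1017,  0.4398],
       [-0.9999, -0.0131,  0.0094,  0.0614],
       [-0.008 , -0.1018, -0.9948,  1.1292],
       [ 0.    ,  0.    ,  0.    ,  1.    ]])}
```

View pics/s0.png

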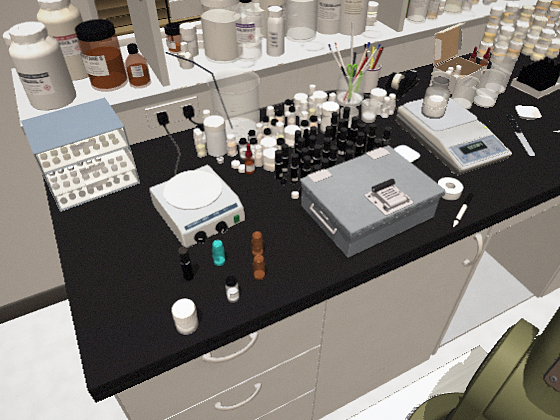

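View pics/t0.png

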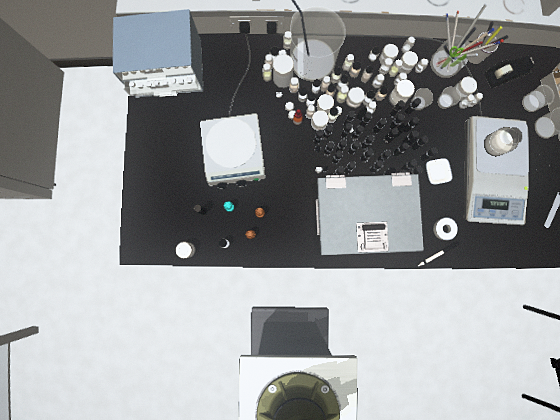

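The scene view shows the case with its paddle at (388,195). These could be taken for the vial: clear with black cap (232,290), turquoise (218,252), brown (258,243) and (258,266), black roll-on (186,263), jar (185,316). I choose (232,290), which is (224,243) in the top view, and will check it in a close crop.

```bash
python3 - <<'E'
from h import *
s=np.load('s0.npz')['im'][:,:,::-1];t=np.load('t0.npz')['im'][:,:,::-1]
a=cv2.resize(s[225:345,160:280],(400,400),interpolation=cv2.INTER_CUBIC)
b=cv2.resize(t[165:265,310:430],(480,400),interpolation=cv2.INTER_CUBIC)[:, :400]
c=cv2.resize(t[190:265,165:285],(400,250),interpolation=cv2.INTER_CUBIC)
d=cv2.resize(s[140:255,295:445],(400,307),interpolation=cv2.INTER_CUBIC)
o=np.zeros((600,800,3),np.uint8)
o[:350,:400]=a[:350];o[:350,400:]=cv2.resize(t[165:265,310:430],(400,333),interpolation=cv2.INTER_CUBIC)[:,:].__class__((350,400,3),np.uint8)*0
o[:333,400:]=cv2.resize(t[165:265,310:430],(400,333),interpolation=cv2.INTER_CUBIC)
o[350:600,:400]=c;o[340:600,400:]=d[:260]
cv2.imwrite('pics/crop0.png',o)
E
```

```text
(no output)
```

View pics/crop0.png

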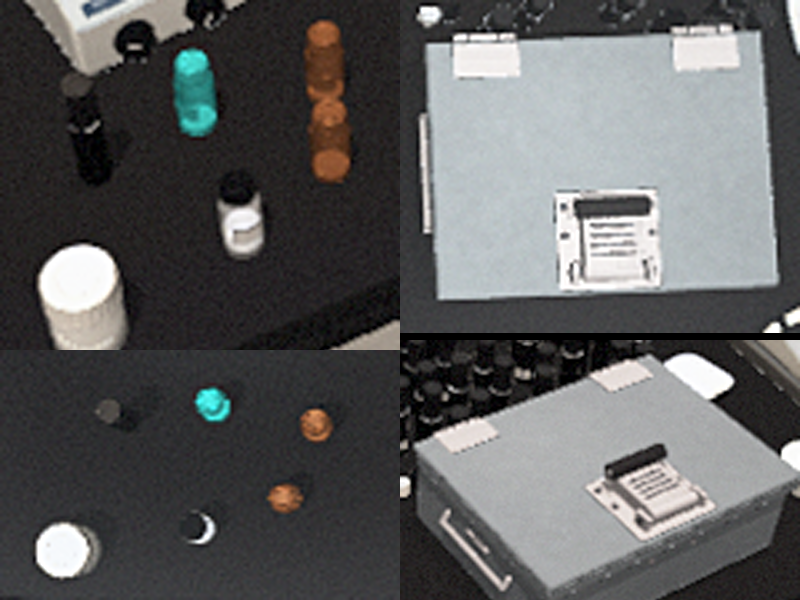

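The crop confirms the choice: a clear vial with a black cap, its cap at about scene (231.4,280.5) and top (223.5,243.1). The roller ends are at top (362.2,227.1) and (385.3,225.9), and all four lid corners are visible.

```bash
python3 - <<'E'
from h import *
np.set_printoptions(precision=4,suppress=True)
C=[pt('top','t0',u,v,.09) for u,v in((321.4,254.7),(423.1,249.9),(318.1,177.6),(418,174.9))]
fl,fr,bl,br=C
print(np.array(C)); print('sizes',np.linalg.norm(fl-fr),np.linalg.norm(bl-br),np.linalg.norm(fl-bl),np.linalg.norm(fr-br))
# depth-based rectangle of lid face, top camera
def cloud(n,f):
    p=camera_params(n);K=np.array(p['intrinsics']);T=np.array(p['extrinsics']);d=np.load(f+'.npz')['d']
    v,u=np.mgrid[0:420,0:560]
    x=cv2.undistortPoints(np.stack([u,v],-1).reshape(-1,1,2).astype(float),K,np.array(p['D'])).reshape(420,560,2)
    return np.stack([x[...,0]*d,x[...,1]*d,d],-1)@T[:3,:3].T+T[:3,3]
for n,f in(('top','t0'),('scene','s0')):
    P=cloud(n,f); c=np.mean(C,0)
    m=(abs(P[...,2]-.09)<.008)&(np.hypot(P[...,0]-c[0],P[...,1]-c[1])<.19)
    q=P[m][:,:2]
    m2=cv2.morphologyEx(m.astype(np.uint8),cv2.MORPH_OPEN,np.ones((5,5)))
    r=cv2.minAreaRect((P[m2>0][:,:2]*1000).astype(np.float32)); print(n,r,P[m2>0][:,2].mean())
    k=(P[...,2]>.104)&(P[...,2]<.135)&(np.hypot(P[...,0]-c[0],P[...,1]-c[1])<.12)
    print(' paddle/roller',k.sum(),P[k].mean(0) if k.sum() else '')
a,b=pt('top','t0',362.2,227.1,.117),pt('top','t0',385.3,225.9,.117)
print('roller',a,b,(a+b)/2,np.linalg.norm(a-b))
a,b=pt('scene','s0',372.6,188,.115),pt('scene','s0',394.4,181.2,.115)
print('roller s',a,b,(a+b)/2,np.linalg.norm(a-b))
print('cap top',pt('top','t0',223.5,243.1,.058),pt('top','t0',223.5,243.1),pt('scene','s0',231.4,280.5,.058),pt('scene','s0',231.4,280.5))
print('jar',pt('top','t0',165+66/3.333,190+200/3.333,.058),'roll',pt('top','t0',165+110/3.33,190+62/3.33,.086))
print('brown',pt('top','t0',165+285/3.333,190+147/3.333,.058),'turq',pt('top','t0',165+212/3.33,190+54/3.33,.058))
E
```

```text
[[ 0.4266 -0.0493  0.09  ]
 [ 0.4407 -0.3083  0.09  ]
 [ 0.6217 -0.0403  0.09  ]
 [ 0.633  -0.299   0.09  ]]
sizes 0.2594715960625443 0.25902286211286746 0.19527742740758705 0.19255286702988733
top ((562.595947265625, -174.61004638671875), (264.5090026855469, 272.5155334472656), 1.1628743410110474) 0.09052650957029909
 paddle/roller 444 [ 0.4742 -0.1753  0.11  ]
scene ((564.9646606445312, -171.92437744140625), (268.4829406738281, 263.6391296386719), 2.8804128170013428) 0.08994273591873234
 paddle/roller 482 [ 0.475  -0.1746  0.1093]
roller [ 0.4955 -0.1467  0.117 ] [ 0.499  -0.2042  0.117 ] [ 0.4973 -0.1754  0.117 ] 0.05765890741255427
roller s [ 0.4973 -0.1478  0.115 ] [ 0.4941 -0.2034  0.115 ] [ 0.4957 -0.1756  0.115 ] 0.05574841813641373
cap top [0.4526 0.2007 0.058 ] [0.4526 0.2009 0.0566] [0.45   0.2042 0.058 ] [0.4522 0.2035 0.055 ]
jar [0.4329 0.3014 0.058 ] roll [0.5387 0.2645 0.086 ]
brown [0.4769 0.1311 0.058 ] turq [0.5487 0.1896 0.058 ]
```

Measurements agree with the sizes given: lid about 195 x 259 mm, roller about 57 mm long. Case centre is near (0.5315, -0.174) at yaw 2.75°, the roller is at (0.4965, -0.1753, 0.112), and the vial at (0.452, 0.202). Moving above the roller.

Call:
arm_command(
  motion=[
    [87,30,-24,0,0],
    [87,60,-48,0,0],
    [87,90,-71,0,0],
    [87,120,-95,0,0],
    [87,150,-118,0,0],
  ],
  newtons=25,
)

```text
time: 0.52
position: [0.306, -0.4587, 0.2361]
tool_rot: [-3.103, -0.486, 0.001]
ft_force: [0.4, -0.4, 0.9]
grip_width: 1.0
grip_force: 0.0
```

Call:
arm_command(
  motion=[
    [87,30,-24,0,0],
    [87,60,-48,0,0],
    [87,90,-71,0,0],
    [87,120,-95,0,0],
    [87,150,-118,0,0],
  ],
)

```text
time: 0.93
position: [0.4126, -0.3005, 0.2363]
tool_rot: [-3.104, -0.486, 0.001]
ft_force: [0.2, -1.2, -0.9]
grip_width: 0.999
grip_force: 0.0
```

Call:
arm_command(
  motion=[
    [87,30,-24,10,3],
    [87,60,-48,20,7],
    [87,90,-71,30,11],
    [87,119,-95,35,15],
    [87,119,-95,35,15],
  ],
)

```text
time: 1.35
position: [0.4994, -0.1663, 0.2003]
tool_rot: [-3.135, -0.091, -0.001]
ft_force: [-0.4, 1.4, -0.2]
grip_width: 0.999
grip_force: 0.0
```

Call:
arm_command(
  motion=[
    [87,0,0,0,0],
    [87,0,0,0,0],
  ],
)

```text
time: 1.52
position: [0.496, -0.1761, 0.2012]
tool_rot: [3.14, 0.078, -0.002]
ft_force: [-0.3, -0.5, -0.3]
grip_width: 1.003
grip_force: 0.0
```

Call:
arm_command(
  motion=[
    [87,0,0,25,0],
    [87,0,0,50,0],
    [87,0,0,70,0],
    [87,0,0,85,0],
    [87,0,0,91,0],
  ],
)

```text
time: 1.93
position: [0.494, -0.1773, 0.1082]
tool_rot: [-3.14, -0.072, 0.006]
ft_force: [-0.5, 0.5, 0.2]
grip_width: 1.004
grip_force: 0.0
```

Call:
arm_command(
  motion=[
    [50,0,0,0,0],
    [50,0,0,0,0],
    [50,0,0,0,0],
    [50,0,0,0,0],
    [50,0,0,0,0],
  ],
  newtons=25,
)

```text
time: 2.35
position: [0.4971, -0.176, 0.1116]
tool_rot: [3.14, 0.077, 0.003]
ft_force: [0.4, -0.3, 0.7]
grip_width: 0.705
grip_force: 0.0
```

Call:
arm_command(
  motion=[
    [50,0,0,0,0],
    [50,0,0,0,0],
    [50,0,0,0,0],
  ],
)

```text
time: 2.6
position: [0.497, -0.1762, 0.1112]
tool_rot: [3.139, 0.077, 0.002]
ft_force: [-0.2, -1.7, 1.3]
grip_width: 0.64
grip_force: 25.0
```

```bash
python3 - <<'E'
import numpy as np
th=0.6
def P(t,f):
    x=-180+47*np.cos(t)-12*np.sin(t);z=16+47*np.sin(t)+12*np.cos(t)
    return np.array([x*np.cos(f)+z*np.sin(f),-x*np.sin(f)+z*np.cos(f)])
p0=P(0,0);d=lambda p:(round(p[0],1),round(-p[1],1))
for t in (.1,.2,.3,.4,.5,.6): print('lift',t,d(P(t,0)-p0))
prev=P(th,0)
f=0
for k in range(8):
    base=P(th,f); fs=f+np.arange(1,6)*.045
    print(round(f,2),[d(P(th,g)-base) for g in fs]); f=fs[-1]
E
```

```text
lift 0.1 (np.float64(-1.4), np.float64(-4.6))
lift 0.2 (np.float64(-3.3), np.float64(-9.1))
lift 0.3 (np.float64(-5.6), np.float64(-13.4))
lift 0.4 (np.float64(-8.4), np.float64(-17.4))
lift 0.5 (np.float64(-11.5), np.float64(-21.1))
lift 0.6 (np.float64(-15.0), np.float64(-24.4))
0 [(np.float64(2.5), np.float64(-6.6)), (np.float64(5.3), np.float64(-13.1)), (np.float64(8.4), np.float64(-19.4)), (np.float64(11.8), np.float64(-25.6)), (np.float64(15.4), np.float64(-31.7))]
0.22 [(np.float64(3.9), np.float64(-5.9)), (np.float64(8.1), np.float64(-11.6)), (np.float64(12.5), np.float64(-17.1)), (np.float64(17.2), np.float64(-22.4)), (np.float64(22.1), np.float64(-27.5))]
0.45 [(np.float64(5.1), np.float64(-4.9)), (np.float64(10.5), np.float64(-9.5)), (np.float64(16.0), np.float64(-13.8)), (np.float64(21.8), np.float64(-18.0)), (np.float64(27.7), np.float64(-21.8))]
0.68 [(np.float64(6.1), np.float64(-3.6)), (np.float64(12.3), np.float64(-6.9)), (np.float64(18.7), np.float64(-9.9)), (np.float64(25.2), np.float64(-12.7)), (np.float64(31.9), np.float64(-15.1))]
0.9 [(np.float64(6.7), np.float64(-2.1)), (np.float64(13.6), np.float64(-4.0)), (np.float64(20.5), np.float64(-5.5)), (np.float64(27.4), np.float64(-6.7)), (np.float64(34.4), np.float64(-7.6))]
1.12 [(np.float64(7.0), np.float64(-0.6)), (np.float64(14.1), np.float64(-0.9)), (np.float64(21.2), np.float64(-0.8)), (np.float64(28.2), np.float64(-0.4)), (np.float64(35.3), np.float64(0.3))]
1.35 [(np.float64(7.0), np.float64(1.0)), (np.float64(13.9), np.float64(2.3)), (np.float64(20.8), np.float64(3.9)), (np.float64(27.6), np.float64(5.9)), (np.float64(34.3), np.float64(8.1))]
1.58 [(np.float64(6.6), np.float64(2.5)), (np.float64(13.1), np.float64(5.4)), (np.float64(19.4), np.float64(8.5)), (np.float64(25.6), np.float64(11.9)), (np.float64(31.6), np.float64(15.6))]
```

Call:
arm_command(
  motion=[
    [50,-1.4,0,-4.6,0],
    [50,-3.3,0,-9.1,0],
    [50,-5.7,0,-13.4,0],
    [50,-8.4,0,-17.4,0],
    [50,-11.6,0,-21,0],
  ],
)

```text
time: 3.02
position: [0.4861, -0.1767, 0.1329]
tool_rot: [3.139, 0.077, 0.005]
ft_force: [4.4, -3.4, -0.5]
grip_width: 0.642
grip_force: 25.0
```

Call:
arm_command(
  motion=[
    [50,-3.4,0,-3.4,0],
    [50,-3.4,0,-3.4,0],
    [50,-3.4,0,-3.4,0],
  ],
)

```text
time: 3.27
position: [0.4825, -0.1768, 0.136]
tool_rot: [3.139, 0.077, 0.005]
ft_force: [4.5, -3.5, 1.9]
grip_width: 0.637
grip_force: 25.0
```

Call:
arm_command(
  motion=[
    [50,2.5,0,-6.6,0],
    [50,5.3,0,-13.1,0],
    [50,8.4,0,-19.4,0],
    [50,11.8,0,-25.6,0],
    [50,15.4,0,-31.7,0],
  ],
)

```text
time: 3.68
position: [0.4962, -0.176, 0.1666]
tool_rot: [3.141, 0.076, -0.003]
ft_force: [-0.7, -4.0, -3.6]
grip_width: 0.64
grip_force: 25.0
```

Call:
arm_command(
  motion=[
    [50,3.9,0,-5.9,0],
    [50,8.1,0,-11.6,0],
    [50,12.5,0,-17.1,0],
    [50,17.2,0,-22.4,0],
    [50,22.1,0,-27.5,0],
  ],
)

```text
time: 4.1
position: [0.5189, -0.1748, 0.1946]
tool_rot: [3.14, 0.076, -0.002]
ft_force: [-1.2, -5.6, -3.4]
grip_width: 0.642
grip_force: 25.0
```

Call:
arm_command(
  motion=[
    [50,5.1,0.3,-4.9,0],
    [50,10.5,0.6,-9.5,0],
    [50,16,0.8,-13.8,0],
    [50,21.8,1,-18,0],
    [50,27.7,1,-21.8,0],
  ],
)

```text
time: 4.52
position: [0.5471, -0.1736, 0.2163]
tool_rot: [-3.14, -0.077, 0.001]
ft_force: [-2.2, -2.1, -2.4]
grip_width: 0.643
grip_force: 25.0
```

Call:
arm_command(
  motion=[
    [50,6.1,0,-3.6,0],
    [50,12.3,0,-6.9,0],
    [50,18.7,0,-9.9,0],
    [50,25.2,0,-12.7,0],
    [50,31.9,0,-15.1,0],
  ],
)

```text
time: 4.93
position: [0.5792, -0.172, 0.2313]
tool_rot: [-3.14, -0.078, 0.0]
ft_force: [-1.3, -0.4, -2.7]
grip_width: 0.634
grip_force: 25.0
```

Call:
arm_command(
  motion=[
    [50,6.7,0,-2.1,0],
    [50,13.6,0,-4,0],
    [50,20.5,0,-5.5,0],
    [50,27.4,0,-6.7,0],
    [50,34.4,0,-7.6,0],
  ],
)

```text
time: 5.35
position: [0.6137, -0.1703, 0.2388]
tool_rot: [-3.14, -0.078, -0.0]
ft_force: [-2.8, 0.3, -1.8]
grip_width: 0.635
grip_force: 25.0
```

Call:
arm_command(
  motion=[
    [50,7,0,-0.6,0],
    [50,14.1,0,-0.9,0],
    [50,21.2,0,-0.8,0],
    [50,28.2,0,-0.4,0],
    [50,35.3,0,0.3,0],
  ],
)

```text
time: 5.77
position: [0.6489, -0.1686, 0.2383]
tool_rot: [-3.14, -0.078, -0.0]
ft_force: [-2.4, 2.5, -2.1]
grip_width: 0.638
grip_force: 25.0
```

Call:
arm_command(
  motion=[
    [50,7,0,1,0],
    [50,13.9,0,2.3,0],
    [50,20.8,0,3.9,0],
    [50,27.6,0,5.9,0],
    [50,34.3,0,8.1,0],
  ],
)

```text
time: 6.18
position: [0.6831, -0.1669, 0.23]
tool_rot: [-3.14, -0.078, -0.0]
ft_force: [-2.6, 2.4, -2.8]
grip_width: 0.64
grip_force: 25.0
```

Call:
arm_command(
  motion=[
    [50,6.6,0,2.5,0],
    [50,13.1,0,5.4,0],
    [50,16.5,0,7.2,0],
    [50,16.5,0,7.2,0],
  ],
)

```text
time: 6.52
position: [0.6995, -0.1661, 0.2218]
tool_rot: [-3.14, -0.078, 0.001]
ft_force: [-0.6, 3.6, -3.1]
grip_width: 0.64
grip_force: 25.0
```

Call:
arm_command(
  motion=[
    [87,0,0,0,0],
    [87,0,0,0,0],
    [87,2,0,-10,0],
    [87,4,0,-40,0],
    [87,4,0,-80,0],
  ],
)

```text
time: 6.93
position: [0.7016, -0.1679, 0.3017]
tool_rot: [3.14, 0.075, -0.007]
ft_force: [1.4, 0.7, 1.1]
grip_width: 0.927
grip_force: 0.0
```

Call:
arm_command(
  motion=[
    [87,0,0,-40,0],
    [87,0,0,-80,0],
    [87,0,0,-100,0],
  ],
)

```text
time: 7.18
position: [0.7033, -0.1676, 0.4115]
tool_rot: [3.138, 0.074, 0.016]
ft_force: [0.3, 0.7, 0.8]
grip_width: 0.993
grip_force: 0.0
```

```bash
python3 - <<'E'
from h import *
snap('scene','s1');snap('top','t1');s=get_state();print(s['position'],s['ft_force'],s['joint_positions'])
o=np.hstack([cv2.imread('pics/s1.png')[100:400,150:550],cv2.imread('pics/t1.png')[60:360,150:550]]);cv2.imwrite('pics/c1.png',o)
E
```

```text
[ 0.70405168 -0.1673262   0.41123486] [ 0.04405531 -0.18372251  1.10230696] [ 0.4501766   0.51592476 -0.47378648  0.8777273   0.23468313  1.77811613
 -1.44091514]
```

View pics/c1.png

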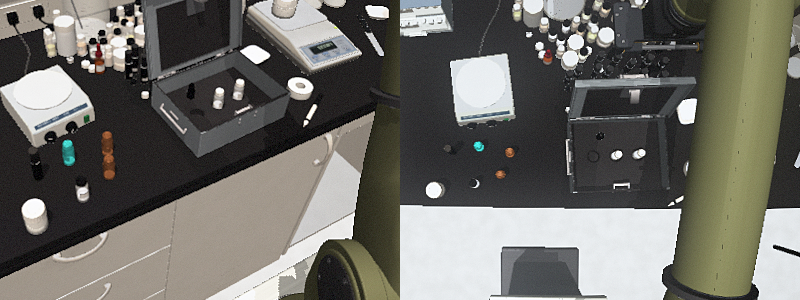

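The lid stands open. The empty pocket is at about t1 (343,217), and the two white-capped vials are at (367,215) and (390,213). A dark item stands behind the pocket at (350,195), so I'll crop closer.

```bash
python3 - <<'E'
from h import *
np.set_printoptions(precision=4,suppress=True)
t=cv2.imread('pics/t1.png');s=cv2.imread('pics/s1.png')
f=lambda im:np.clip(im.astype(float)*1.8,0,255).astype(np.uint8)
a=cv2.resize(f(t[180:260,310:430]),(600,400),interpolation=cv2.INTER_CUBIC)
cv2.imwrite('pics/c2.png',np.hstack([a,np.zeros((400,0,3),np.uint8)]))
cv2.imwrite('pics/c2.png',np.vstack([a[:300],cv2.resize(f(s[150:210,300:420]),(600,300),interpolation=cv2.INTER_CUBIC)]))
for u,v in((343,217),(367,215),(390,213),(350,195)):print(u,v,pt('top','t1',u,v))
print(pt('scene','s1',340,190),'item')
E
```

```text
343 217 [ 0.5282 -0.1161  0.0107]
367 215 [ 0.5295 -0.1692  0.0693]
390 213 [ 0.5353 -0.2291  0.0706]
350 195 [ 0.5815 -0.126   0.0652]
[ 0.5789 -0.1238  0.0549] item
```

View pics/c2.png

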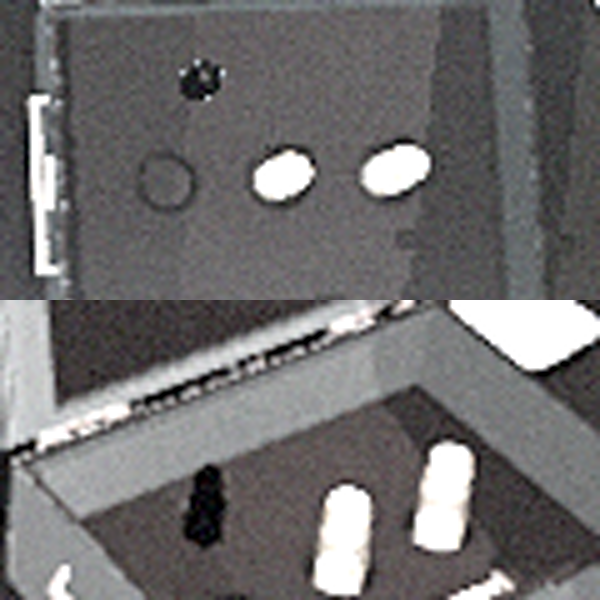

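```bash
python3 - <<'E'
from h import *
np.set_printoptions(precision=4,suppress=True)
print('pocket ring',pt('top','t1',310+167/5,180+182/5,.03),pt('top','t1',310+139/5,180+182/5,.03),pt('top','t1',310+196/5,180+182/5,.03))
def cloud(n,f):
    p=camera_params(n);K=np.array(p['intrinsics']);T=np.array(p['extrinsics']);d=np.load(f+'.npz')['d']
    v,u=np.mgrid[0:420,0:560]
    x=cv2.undistortPoints(np.stack([u,v],-1).reshape(-1,1,2).astype(float),K,np.array(p['D'])).reshape(420,560,2)
    return np.stack([x[...,0]*d,x[...,1]*d,d],-1)@T[:3,:3].T+T[:3,3]
for n,f in(('top','t1'),('scene','s1')):
    P=cloud(n,f)
    for nm,c,h in(('vial',(.4515,.2025),.058),('mid',(.5315,-.172),.072),('right',(.5345,-.232),.072),('blk',(.58,-.125),.065)):
        m=(abs(P[...,2]-h)<.006)&(np.hypot(P[...,0]-c[0],P[...,1]-c[1])<.022)
        q=P[m]; print(n,nm,len(q),q.min(0),q.max(0),(q.min(0)+q.max(0))/2,q.mean(0))
E
```

```text
pocket ring [ 0.5283 -0.1141  0.03  ] [ 0.5281 -0.0991  0.03  ] [ 0.5285 -0.1297  0.03  ]
top vial 51 [0.445  0.1923 0.0524] [0.4632 0.2129 0.0619] [0.4541 0.2026 0.0572] [0.4535 0.2027 0.0567]
top mid 45 [ 0.5243 -0.1819  0.0673] [ 0.5425 -0.1637  0.0746] [ 0.5334 -0.1728  0.0709] [ 0.5328 -0.1722  0.0706]
top right 47 [ 0.5275 -0.2398  0.0663] [ 0.5461 -0.2222  0.0755] [ 0.5368 -0.231   0.0709] [ 0.537  -0.2312  0.0705]
top blk 26 [ 0.5758 -0.1358  0.0609] [ 0.5894 -0.1209  0.0708] [ 0.5826 -0.1284  0.0658] [ 0.5821 -0.1279  0.0669]
scene vial 83 [0.4419 0.1942 0.0522] [0.4623 0.2141 0.059 ] [0.4521 0.2042 0.0556] [0.452  0.2043 0.056 ]
scene mid 44 [ 0.5211 -0.1804  0.0661] [ 0.5413 -0.1619  0.0732] [ 0.5312 -0.1711  0.0696] [ 0.5309 -0.1713  0.0701]
scene right 42 [ 0.5265 -0.2404  0.0671] [ 0.545  -0.2236  0.0738] [ 0.5357 -0.232   0.0704] [ 0.5352 -0.2317  0.0701]
scene blk 37 [ 0.5729 -0.1348  0.0603] [ 0.5883 -0.1215  0.0702] [ 0.5806 -0.1282  0.0653] [ 0.5801 -0.1287  0.0648]
```

Call:
arm_command(
  motion=[
    [70,-18,-30,4,0],
    [70,-36,-60,8,0],
    [70,-54,-90,12,0],
    [70,-72,-120,16,0],
    [70,-90,-150,20,0],
  ],
)

```text
time: 7.7
position: [0.6044, -0.0207, 0.383]
tool_rot: [3.139, 0.075, 0.001]
ft_force: [0.5, 0.9, 1.3]
grip_width: 0.814
grip_force: 0.0
```

Call:
arm_command(
  motion=[
    [70,-18,-30,10,0],
    [70,-36,-60,25,0],
    [70,-54,-90,40,0],
    [70,-72,-120,55,0],
    [70,-90,-150,70,0],
  ],
)

```text
time: 8.12
position: [0.5074, 0.1247, 0.3127]
tool_rot: [3.139, 0.075, 0.003]
ft_force: [1.6, 0.6, 0.3]
grip_width: 0.805
grip_force: 0.0
```

Call:
arm_command(
  motion=[
    [65,-13,-20,30,0],
    [65,-26,-40,60,0],
    [65,-39,-61,90,0],
    [65,-53,-82,121,0],
    [65,-53,-82,121,0],
  ],
)

```text
time: 8.53
position: [0.4447, 0.206, 0.1867]
tool_rot: [3.138, 0.087, -0.014]
ft_force: [-0.4, 0.1, 0.3]
grip_width: 0.752
grip_force: 0.0
```

Call:
arm_command(
  motion=[
    [65,0,0,0,0],
    [65,0,0,0,0],
  ],
)

```text
time: 8.7
position: [0.4524, 0.2029, 0.1928]
tool_rot: [3.14, 0.076, 0.003]
ft_force: [0.1, 0.3, -0.0]
grip_width: 0.747
grip_force: 0.0
```

Call:
arm_command(
  motion=[
    [65,0.5,0,35,0],
    [65,0.5,0,70,0],
    [65,0.5,0,100,0],
    [65,0.5,0,115,0],
    [65,0.5,0,125,0],
  ],
)

```text
time: 9.12
position: [0.4529, 0.202, 0.0661]
tool_rot: [3.14, 0.072, -0.001]
ft_force: [0.5, -0.4, 0.7]
grip_width: 0.745
grip_force: 0.0
```

Call:
arm_command(
  motion=[
    [65,0,0,12,0],
    [65,0,0,22,0],
    [65,0,0,30,0],
    [65,0,0,30,0],
  ],
)

```text
time: 9.45
position: [0.4517, 0.2032, 0.0361]
tool_rot: [3.14, 0.076, -0.002]
ft_force: [0.5, -0.4, -0.3]
grip_width: 0.745
grip_force: 0.0
```

Call:
arm_command(
  motion=[
    [15,0,0,0,0],
    [15,0,0,0,0],
    [15,0,0,0,0],
    [15,0,0,0,0],
    [15,0,0,0,0],
  ],
  newtons=15,
)

```text
time: 9.87
position: [0.4523, 0.2037, 0.0375]
tool_rot: [3.141, 0.077, 0.001]
ft_force: [0.4, -0.1, 0.2]
grip_width: 0.454
grip_force: 0.0
```

Call:
arm_command(
  motion=[
    [15,0,0,0,0],
    [15,0,0,0,0],
    [15,0,0,0,0],
    [15,0,0,0,0],
    [15,0,0,0,0],
  ],
)

```text
time: 10.28
position: [0.452, 0.2036, 0.0371]
tool_rot: [3.141, 0.077, 0.0]
ft_force: [1.3, -1.2, 1.1]
grip_width: 0.279
grip_force: 15.0
```

Call:
arm_command(
  motion=[
    [15,0,0,-15,0],
    [15,0,0,-45,0],
    [15,0,0,-80,0],
    [15,0,0,-110,0],
    [15,0,0,-130,0],
  ],
)

```text
time: 10.7
position: [0.4528, 0.2044, 0.17]
tool_rot: [-3.14, -0.078, -0.005]
ft_force: [1.0, 1.0, -0.8]
grip_width: 0.275
grip_force: 15.0
```

Call:
arm_command(
  motion=[
    [15,4,20,0,0],
    [15,9,48,0,0],
    [15,15,80,0,0],
    [15,21,112,0,0],
    [15,27,144,0,0],
  ],
)

```text
time: 11.12
position: [0.486, 0.0598, 0.1671]
tool_rot: [3.14, 0.078, 0.001]
ft_force: [1.0, -0.3, -0.3]
grip_width: 0.277
grip_force: 15.0
```

Call:
arm_command(
  motion=[
    [15,6,32,0,0],
    [15,12,64,0,0],
    [15,18,96,0,0],
    [15,24,126,0,0],
    [15,29,150,0,0],
  ],
)

```text
time: 11.53
position: [0.5222, -0.0902, 0.1668]
tool_rot: [3.14, 0.074, -0.0]
ft_force: [-0.4, -1.0, -0.5]
grip_width: 0.274
grip_force: 15.0
```

Call:
arm_command(
  motion=[
    [15,2,13,0,0],
    [15,4.4,26.3,0,0],
    [15,4.4,26.3,0,0],
    [15,4.4,26.3,0,0],
  ],
)

```text
time: 11.87
position: [0.5278, -0.1124, 0.1668]
tool_rot: [-3.14, -0.077, 0.001]
ft_force: [0.1, 0.1, 0.4]
grip_width: 0.277
grip_force: 15.0
```

```bash
python3 - <<'E'
from h import *
np.set_printoptions(precision=4,suppress=True)
snap('scene','s2');snap('top','t2');s=get_state();print(s['position'],s['ft_force'],s['grip_width'],s['grip_force'])
a=cv2.resize(cv2.imread('pics/s2.png')[90:210,290:430],(400,343),interpolation=cv2.INTER_CUBIC)
b=cv2.resize(cv2.imread('pics/t2.png')[140:260,290:430],(400,343),interpolation=cv2.INTER_CUBIC)
cv2.imwrite('pics/c3.png',np.hstack([a,b]))
E
```

```text
[ 0.5279 -0.1112  0.1671] [-0.059   0.0119  0.2689] 0.2751125914770994 14.999713141587563
```

View pics/c3.png

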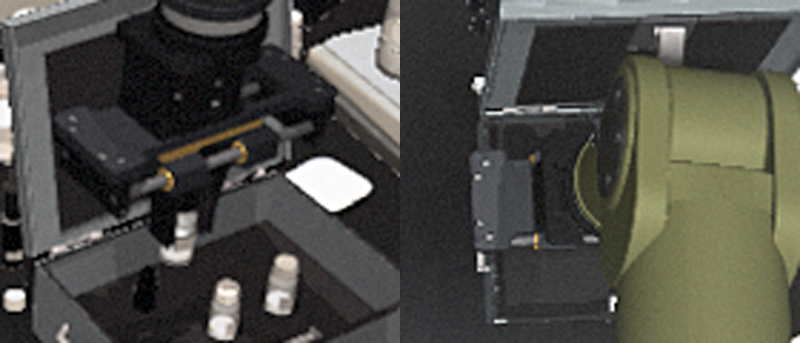

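The vial is held upright at scene (358,180), above the empty pocket. Descending.

Call:
arm_command(
  motion=[
    [15,0.5,1,20,0],
    [15,0.5,1,45,0],
    [15,0.5,1,65,0],
    [15,0.5,1,80,0],
    [15,0.5,1,87,0],
  ],
)

```text
time: 12.38
position: [0.527, -0.1121, 0.078]
tool_rot: [-3.139, -0.081, 0.005]
ft_force: [-0.7, -0.4, 0.7]
grip_width: 0.276
grip_force: 15.0
```

Call:
arm_command(
  motion=[
    [15,0,0,5,0],
    [15,0,0,10,0],
    [15,0,0,15,0],
    [15,0,0,19,0],
    [15,0,0,19,0],
  ],
)

```text
time: 12.8
position: [0.5283, -0.1142, 0.0608]
tool_rot: [3.141, 0.077, -0.001]
ft_force: [-0.7, -0.3, -0.9]
grip_width: 0.278
grip_force: 15.0
```

Call:
arm_command(
  motion=[
    [15,0,0,3,0],
    [15,0,0,6,0],
    [15,0,0,9,0],
    [15,0,0,12,0],
    [15,0,0,12,0],
  ],
)

```text
time: 13.22
position: [0.528, -0.1142, 0.0483]
tool_rot: [-3.14, -0.077, 0.002]
ft_force: [-0.3, 0.1, -0.7]
grip_width: 0.28
grip_force: 15.0
```

Call:
arm_command(
  motion=[
    [15,0,0,0.5,0],
    [15,0,0,0.5,0],
  ],
)

```text
time: 13.38
position: [0.5285, -0.1143, 0.0485]
tool_rot: [3.141, 0.077, -0.0]
ft_force: [-0.2, 0.5, -0.3]
grip_width: 0.274
grip_force: 15.0
```

Call:
arm_command(
  motion=[
    [15,0,0,1,0],
    [15,0,0,1,0],
    [44,0,0,1,0],
    [44,0,0,1,0],
    [44,0,0,1,0],
  ],
)

```text
time: 13.8
position: [0.5286, -0.1143, 0.0476]
tool_rot: [3.141, 0.077, 0.0]
ft_force: [0.7, -0.3, -1.2]
grip_width: 0.424
grip_force: 0.0
```

Call:
arm_command(
  motion=[
    [44,0,0,0,0],
    [44,0,0,0,0],
    [44,0,0,0,0],
    [44,0,0,0,0],
  ],
)

```text
time: 14.13
position: [0.5285, -0.1143, 0.0475]
tool_rot: [3.141, 0.077, -0.0]
ft_force: [0.5, -0.4, -0.0]
grip_width: 0.498
grip_force: 0.0
```

Call:
arm_command(
  motion=[
    [44,0,0,-12,0],
    [44,0,0,-30,0],
    [44,0,0,-60,0],
    [44,0,0,-95,0],
    [44,0,0,-130,0],
  ],
)

```text
time: 14.55
position: [0.528, -0.1139, 0.1795]
tool_rot: [-3.14, -0.078, 0.001]
ft_force: [0.7, -0.1, 0.3]
grip_width: 0.505
grip_force: 0.0
```

Call:
arm_command(
  motion=[
    [44,-10,-30,-20,0],
    [44,-20,-70,-40,0],
    [44,-30,-110,-60,0],
    [44,-40,-150,-80,0],
    [44,-40,-180,-80,0],
  ],
)

```text
time: 14.97
position: [0.4797, 0.0646, 0.2615]
tool_rot: [3.139, 0.075, 0.008]
ft_force: [2.7, 1.6, 0.1]
grip_width: 0.505
grip_force: 0.0
```

```bash
python3 - <<'E'
from h import *
np.set_printoptions(precision=4,suppress=True)
snap('scene','s3');snap('top','t3');s=get_state();print(s['time'],s['position'],s['ft_force'],s['joint_positions'])
a=cv2.resize(cv2.imread('pics/s3.png')[90:230,290:430],(400,400),interpolation=cv2.INTER_CUBIC)
b=cv2.resize(cv2.imread('pics/t3.png')[120:260,290:430],(400,400),interpolation=cv2.INTER_CUBIC)
cv2.imwrite('pics/c4.png',np.hstack([a,b]))
def cloud(n,f):
    p=camera_params(n);K=np.array(p['intrinsics']);T=np.array(p['extrinsics']);d=np.load(f+'.npz')['d']
    v,u=np.mgrid[0:420,0:560]
    x=cv2.undistortPoints(np.stack([u,v],-1).reshape(-1,1,2).astype(float),K,np.array(p['D'])).reshape(420,560,2)
    return np.stack([x[...,0]*d,x[...,1]*d,d],-1)@T[:3,:3].T+T[:3,3]
for n,f in(('top','t3'),('scene','s3')):
    P=cloud(n,f)
    for nm,c,h in(('vial',(.5285,-.1135),.068),('mid',(.5315,-.172),.072),('right',(.5345,-.232),.072)):
        m=(abs(P[...,2]-h)<.008)&(np.hypot(P[...,0]-c[0],P[...,1]-c[1])<.022)
        q=P[m]; print(n,nm,len(q),q.max(0)[2] if len(q) else 0,q.mean(0))
    # lid inner plane angle: points within case y range, z>.13
    m=(P[...,2]>.13)&(P[...,2]<.30)&(P[...,0]>.6)&(P[...,0]<.75)&(P[...,1]<-.06)&(P[...,1]>-.28)
    q=P[m]
    if len(q)>50:
        k=np.polyfit(q[:,2],q[:,0],1);print('lid angle',np.pi/2+np.arctan(k[0]),len(q))
E
```

```text
15.0667 [0.4792 0.0721 0.2609] [-0.6695  0.1122  0.2587] [ 0.4455 -0.0302 -0.6296  1.7948 -0.0191  1.3657 -1.6898]
top vial 56 0.07224669654805971 [ 0.5302 -0.1122  0.0664]
top mid 49 0.07757264244212037 [ 0.5326 -0.1716  0.0704]
top right 52 0.0755043966753115 [ 0.5367 -0.2306  0.07  ]
lid angle 1.795882280747342 3149
scene vial 65 0.0692978952647878 [ 0.5278 -0.1121  0.0653]
scene mid 52 0.07297932325865752 [ 0.5303 -0.1707  0.0693]
scene right 53 0.07479339879198377 [ 0.5343 -0.231   0.0693]
lid angle 1.7894247923412772 3212
```

View pics/c4.png

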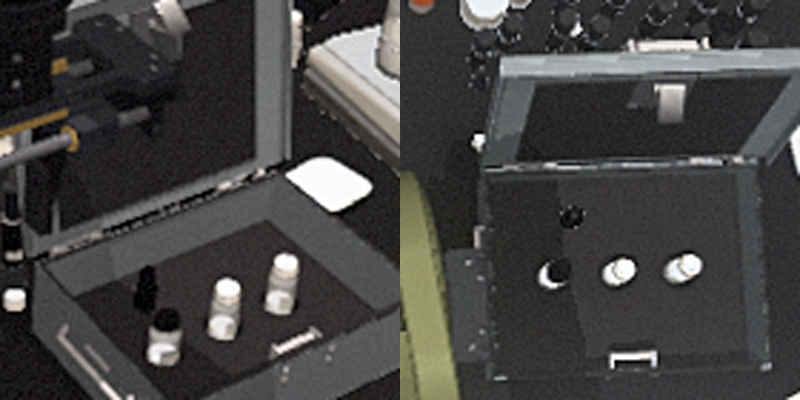

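The vial is home: its top is at about 0.068, and the lid measures 1.79 rad. To shut the lid I'll push it from behind with closed fingers. First I check for tall things behind it.

```bash
python3 - <<'E'
from h import *
for n,f in(('top','t0'),('scene','s0')):
    p=camera_params(n);K=np.array(p['intrinsics']);T=np.array(p['extrinsics']);d=np.load(f+'.npz')['d']
    v,u=np.mgrid[0:420,0:560]
    x=cv2.undistortPoints(np.stack([u,v],-1).reshape(-1,1,2).astype(float),K,np.array(p['D'])).reshape(420,560,2)
    P=np.stack([x[...,0]*d,x[...,1]*d,d],-1)@T[:3,:3].T+T[:3,3]
    m=(d>0)&(P[...,0]>.6)&(P[...,0]<.8)&(P[...,1]>-.25)&(P[...,1]<.03)
    print(n,np.percentile(P[m][:,2],[50,99,100]))
E
```

```text
top [0.00337583 0.09355683 0.09724932]
scene [0.04020694 0.09200357 0.09416568]
```

Call:
arm_command(
  motion=[
    [0,0,0,-35,0],
    [0,0,0,-70,0],
    [0,0,0,-105,0],
    [0,0,0,-105,0],
  ],
)

```text
time: 15.4
position: [0.4821, 0.0641, 0.37]
tool_rot: [3.14, 0.078, 0.018]
ft_force: [1.4, 0.9, 0.1]
grip_width: 0.291
grip_force: 0.0
```

Call:
arm_command(
  motion=[
    [0,22,19,0,0],
    [0,50,43,0,0],
    [0,78,68,0,0],
    [0,106,92,0,0],
    [0,134,116,0,0],
  ],
)

```text
time: 15.82
position: [0.6203, -0.0475, 0.3629]
tool_rot: [3.14, 0.076, 0.001]
ft_force: [-0.1, 0.5, 1.9]
grip_width: 0.013
grip_force: 0.0
```

Call:
arm_command(
  motion=[
    [0,28,24,0,0],
    [0,56,48,0,0],
    [0,83,72,0,0],
    [0,83,72,0,0],
    [0,83,72,0,0],
  ],
)

```text
time: 16.23
position: [0.7063, -0.116, 0.3594]
tool_rot: [-3.139, -0.072, 0.006]
ft_force: [-0.6, 1.2, -0.3]
grip_width: -0.001
grip_force: 0.0
```

Call:
arm_command(
  motion=[
    [0,0,-5,30,0],
    [0,0,-8,60,0],
    [0,0,-8,90,0],
    [0,0,-8,110,0],
    [0,0,-8,110,0],
  ],
)

```text
time: 16.65
position: [0.702, -0.1045, 0.2482]
tool_rot: [-3.14, -0.08, 0.012]
ft_force: [-0.6, -0.7, -1.5]
grip_width: 0.004
grip_force: 0.0
```

Call:
arm_command(
  motion=[
    [0,-5,0,0,0],
    [0,-10,0,0,0],
    [0,-15,0,0,0],
    [0,-20,0,0,0],
    [0,-25,0,0,0],
  ],
)

```text
time: 17.07
position: [0.6808, -0.1067, 0.2548]
tool_rot: [3.14, 0.077, 0.007]
ft_force: [2.6, 0.3, 0.8]
grip_width: 0.007
grip_force: 0.8
```

Call:
arm_command(
  motion=[
    [0,-4,0,0,0],
    [0,-8,0,0,0],
    [0,-12,0,0,0],
    [0,-16,0,0,0],
    [0,-20,0,0,0],
  ],
)

```text
time: 17.48
position: [0.6599, -0.1079, 0.2524]
tool_rot: [3.141, 0.077, -0.0]
ft_force: [0.2, 0.8, 0.6]
grip_width: 0.003
grip_force: 0.5
```

Call:
arm_command(
  motion=[
    [0,-5,0,0,0],
    [0,-10,0,0,0],
    [0,-15,0,0,0],
    [0,-20,0,0,0],
    [0,-25,0,0,0],
  ],
)

```text
time: 17.9
position: [0.6349, -0.109, 0.2525]
tool_rot: [3.141, 0.077, -0.0]
ft_force: [-0.2, 0.1, 0.8]
grip_width: 0.006
grip_force: 0.5
```

Call:
arm_command(
  motion=[
    [0,-5,0,0,0],
    [0,-10,0,0,0],
    [0,-15,0,0,0],
    [0,-20,0,0,0],
    [0,-25,0,0,0],
  ],
)

```text
time: 18.32
position: [0.6098, -0.1103, 0.2525]
tool_rot: [3.141, 0.077, -0.0]
ft_force: [0.5, 0.2, 0.7]
grip_width: 0.001
grip_force: 0.3
```

Call:
arm_command(
  motion=[
    [0,-5,0,0,0],
    [0,-10,0,0,0],
    [0,-15,0,0,0],
    [0,-20,0,0,0],
    [0,-25,0,0,0],
  ],
)

```text
time: 18.73
position: [0.5848, -0.1115, 0.2526]
tool_rot: [3.141, 0.077, -0.0]
ft_force: [-0.2, 0.4, -0.1]
grip_width: -0.0
grip_force: 0.0
```

```bash
cat > lid.py <<'E'
from h import *
def lid(tag):
    for n in('top','scene'):
        f=tag+n; snap(n,f)
        p=camera_params(n);K=np.array(p['intrinsics']);T=np.array(p['extrinsics']);d=np.load(f+'.npz')['d']
        v,u=np.mgrid[0:420,0:560]
        x=cv2.undistortPoints(np.stack([u,v],-1).reshape(-1,1,2).astype(float),K,np.array(p['D'])).reshape(420,560,2)
        P=np.stack([x[...,0]*d,x[...,1]*d,d],-1)@T[:3,:3].T+T[:3,3]
        c,s=np.cos(.049),np.sin(.049);q=P-[.5315,-.174,0]
        X=c*q[...,0]+s*q[...,1];Y=-s*q[...,0]+c*q[...,1];Z=q[...,2]
        m=(d>0)&(Y<-40/1e3)&(Y>-.12)&(X>-.12)&(X<.15)&(Z>.086)&(Z<.29)
        a=np.arctan2(Z[m]-.084,.097-X[m]); 
        print(n,m.sum(),np.percentile(a,[10,50,90]).round(3))
    s=get_state();print(s['time'],s['position'],s['ft_force'])
E
python3 -c "from lid import *;lid('l1')"
```

```text
Traceback (most recent call last):
  File "lid.py", line 13, in lid
    print(n,m.sum(),np.percentile(a,[10,50,90]).round(3))
                    ~~~~~~~~~~~~~^^^^^^^^^^^^^^
IndexError: index -1 is out of bounds for axis 0 with size 0
```

Call:
arm_command(
  motion=[
    [0,0,0,-35,0],
    [0,0,0,-70,0],
    [0,0,0,-105,0],
    [0,-20,-2,-110,0],
    [0,-50,-5,-110,0],
  ],
)

```text
time: 19.2
position: [0.5373, -0.1084, 0.3651]
tool_rot: [-3.14, -0.08, -0.009]
ft_force: [-1.3, -0.5, -0.3]
grip_width: 0.006
grip_force: 0.0
```

Call:
arm_command(
  motion=[
    [0,-30,-3,0,0],
    [0,-60,-6,0,0],
    [0,-88,-10,0,0],
    [0,-88,-10,0,0],
    [0,-88,-10,0,0],
  ],
)

```text
time: 19.62
position: [0.4461, -0.1034, 0.3633]
tool_rot: [3.138, 0.075, 0.003]
ft_force: [0.2, 1.1, 0.1]
grip_width: 0.006
grip_force: 0.0
```

```bash
sed -i 's/Y<-40\/1e3/Y>-.122/;s/        a=np/        if not m.sum(): continue\n        a=np/' lid.py; python3 -c "from lid import *;lid('l1')"
```

```text
top 4378 [0.773 0.839 1.197]
scene 2648 [0.629 0.716 0.877]
19.7167 [ 0.44738367 -0.10320588  0.36274589] [0.28571062 0.02990951 0.71525676]
```

Call:
arm_command(
  motion=[
    [0,0,0,0,0],
    [0,0,0,0,0],
    [0,0,0,0,0],
    [0,0,0,0,0],
    [0,0,0,0,0],
  ],
)

```text
time: 20.13
position: [0.4471, -0.1032, 0.3623]
tool_rot: [-3.14, -0.078, 0.001]
ft_force: [-0.2, -0.1, -0.3]
grip_width: 0.007
grip_force: 0.0
```

Call:
arm_command(
  motion=[
    [0,0,0,0,0],
    [0,0,0,0,0],
    [0,0,0,0,0],
    [0,0,0,0,0],
    [0,0,0,0,0],
  ],
)

```text
time: 20.55
position: [0.4468, -0.1032, 0.3626]
tool_rot: [3.14, 0.077, 0.0]
ft_force: [0.6, 0.2, 0.1]
grip_width: 0.007
grip_force: 0.0
```

Call:
arm_command(
  motion=[
    [0,0,0,0,0],
    [0,0,0,0,0],
    [0,0,0,0,0],
    [0,0,0,0,0],
    [0,0,0,0,0],
  ],
)

```text
time: 20.97
position: [0.4469, -0.1032, 0.3626]
tool_rot: [3.141, 0.077, 0.0]
ft_force: [-0.4, -0.3, 0.6]
grip_width: 0.005
grip_force: 0.0
```

Call:
arm_command(
  motion=[
    [0,0,0,0,0],
    [0,0,0,0,0],
    [0,0,0,0,0],
    [0,0,0,0,0],
    [0,0,0,0,0],
  ],
)

```text
time: 21.38
position: [0.4469, -0.1033, 0.3625]
tool_rot: [3.141, 0.077, -0.0]
ft_force: [-0.2, -0.7, -0.0]
grip_width: 0.005
grip_force: 0.0
```

```bash
cat > ang.py <<'E'
from h import *
import sys
f=sys.argv[1]
def cl(n,tag):
    snap(n,tag);p=camera_params(n);K=np.array(p['intrinsics']);T=np.array(p['extrinsics']);d=np.load(tag+'.npz')['d']
    v,u=np.mgrid[0:420,0:560]
    x=cv2.undistortPoints(np.stack([u,v],-1).reshape(-1,1,2).astype(float),K,np.array(p['D'])).reshape(420,560,2)
    P=np.stack([x[...,0]*d,x[...,1]*d,d],-1)@T[:3,:3].T+T[:3,3]
    c,s=np.cos(.049),np.sin(.049);q=P-[.5315,-.174,0]
    return c*q[...,0]+s*q[...,1],-s*q[...,0]+c*q[...,1],q[...,2],d
for n in('top','scene'):
    X,Y,Z,d=cl(n,f+n)
    m=(d>0)&(abs(Y)<.12)&(abs(Y)>.035)&(X>-.09)&(X<.08)&(Z>.07)&(Z<.2)
    k=np.polyfit(X[m],Z[m],1)
    for _ in range(4):
        r=abs(Z-np.polyval(k,X))<.008
        if (m&r).sum()<50: break
        k=np.polyfit(X[m&r],Z[m&r],1)
    print(n,m.sum(),(m&r).sum(),'slope',-k[0],'z@-.08',np.polyval(k,-.08))
    pm=(d>0)&(abs(Y)<.026)&(X>-.055)&(X<-.015)&(Z>.1)&(Z<.16)
    if pm.sum(): print('   roller top z',np.percentile(Z[pm],[50,95]),pm.sum())
s=get_state();print(s['time'],s['position'],s['ft_force'])
E
python3 ang.py l2
```

```text
top 2143 2143 slope 0.06352824757796785 z@-.08 0.10205590635248646
   roller top z [0.10089034 0.10254351] 8
scene 3472 3472 slope 0.06784107564231165 z@-.08 0.1020937521899429
   roller top z [0.12286367 0.13660078] 308
21.4833 [ 0.44685314 -0.10324391  0.36254073] [-0.26367999 -0.60254635  0.00775233]
```

Call:
arm_command(
  motion=[
    [0,0,0,40,0],
    [0,0,0,80,0],
    [0,0,0,120,0],
    [0,0,0,160,0],
    [0,0,0,190,0],
  ],
)

```text
time: 21.9
position: [0.4453, -0.103, 0.1695]
tool_rot: [-3.14, -0.077, 0.004]
ft_force: [-0.2, -0.4, -0.2]
grip_width: 0.008
grip_force: 0.0
```

Call:
arm_command(
  motion=[
    [0,0,0,20,0],
    [0,0,0,38,0],
    [0,0,0,42,0],
    [0,0,0,42,0],
    [0,0,0,42,0],
  ],
)

```text
time: 22.32
position: [0.4475, -0.1034, 0.1314]
tool_rot: [3.14, 0.077, 0.002]
ft_force: [-0.3, 0.6, 0.7]
grip_width: 0.007
grip_force: 0.0
```

Call:
arm_command(
  motion=[
    [0,0,0,3,0],
    [0,0,0,6,0],
    [0,0,0,9,0],
    [0,0,0,12,0],
    [0,0,0,15,0],
  ],
)

```text
time: 22.73
position: [0.447, -0.1033, 0.1155]
tool_rot: [3.14, 0.077, 0.001]
ft_force: [-0.5, -0.8, 0.6]
grip_width: 0.005
grip_force: 0.4
```

Call:
arm_command(
  motion=[
    [0,0,0,1,0],
    [0,0,0,2,0],
    [0,0,0,3,0],
    [0,0,0,4,0],
    [0,0,0,5,0],
  ],
)

```text
time: 23.15
position: [0.4469, -0.1033, 0.1105]
tool_rot: [3.141, 0.077, 0.0]
ft_force: [-0.1, -0.6, -0.3]
grip_width: 0.01
grip_force: 0.0
```

Call:
arm_command(
  motion=[
    [0,0,0,0.7,0],
    [0,0,0,1.4,0],
    [0,0,0,2.1,0],
    [0,0,0,2.8,0],
    [0,0,0,3.5,0],
  ],
)

```text
time: 23.57
position: [0.4469, -0.1032, 0.1069]
tool_rot: [3.141, 0.077, 0.0]
ft_force: [0.3, -0.1, -0.1]
grip_width: 0.006
grip_force: 0.0
```

Call:
arm_command(
  motion=[
    [0,0,0,0.3,0],
    [0,0,0,0.6,0],
    [0,0,0,0.9,0],
    [0,0,0,1.2,0],
    [0,0,0,1.5,0],
  ],
)

```text
time: 23.98
position: [0.4469, -0.1033, 0.1057]
tool_rot: [3.14, 0.077, -0.0]
ft_force: [-1.1, 0.3, 2.1]
grip_width: 0.007
grip_force: 0.8
```

Call:
arm_command(
  motion=[
    [0,0,0,0.3,0],
    [0,0,0,0.6,0],
    [0,0,0,0.9,0],
    [0,0,0,1.2,0],
    [0,0,0,1.2,0],
  ],
)

```text
time: 24.4
position: [0.4468, -0.1032, 0.1045]
tool_rot: [3.141, 0.077, -0.0]
ft_force: [-1.7, 0.8, 4.7]
grip_width: 0.005
grip_force: 2.0
```

Call:
arm_command(
  motion=[
    [0,0,0,0.2,0],
    [0,0,0,0.4,0],
    [0,0,0,0.6,0],
    [0,0,0,0.8,0],
    [0,0,0,0.8,0],
  ],
)

```text
time: 24.82
position: [0.4469, -0.1033, 0.1038]
tool_rot: [3.14, 0.077, 0.0]
ft_force: [-2.2, 1.2, 6.0]
grip_width: 0.008
grip_force: 2.9
```

Call:
arm_command(
  motion=[
    [0,0,0,0.2,0],
    [0,0,0,0.4,0],
    [0,0,0,0.6,0],
    [0,0,0,0.6,0],
    [0,0,0,0.6,0],
  ],
)

```text
time: 25.23
position: [0.4469, -0.1033, 0.1033]
tool_rot: [3.14, 0.077, 0.0]
ft_force: [-3.2, 1.7, 6.8]
grip_width: 0.005
grip_force: 3.5
```

```bash
python3 ang.py l3
```

```text
top 3008 3002 slope -0.009286087504711358 z@-.08 0.08893491713286224
scene 1314 1239 slope -0.007427894585882419 z@-.08 0.0889077263450875
   roller top z [0.15852161 0.15852161] 1
25.3333 [ 0.4469051  -0.10327124  0.10331048] [-3.09004396  1.29344244  7.15542282]
```

Call:
arm_command(
  motion=[
    [0,0,0,0.2,0],
    [0,0,0,0.4,0],
    [0,0,0,0.4,0],
    [0,0,0,0.4,0],
  ],
)

```text
time: 25.67
position: [0.4469, -0.1033, 0.103]
tool_rot: [3.14, 0.077, -0.0]
ft_force: [-3.5, 0.3, 8.4]
grip_width: 0.003
grip_force: 3.9
```

Call:
arm_command(
  motion=[
    [0,0,0,-5,0],
    [0,0,0,-30,0],
    [0,0,0,-70,0],
    [0,0,0,-110,0],
    [0,0,0,-150,0],
  ],
)

```text
time: 26.08
position: [0.4464, -0.1031, 0.2538]
tool_rot: [-3.14, -0.077, 0.0]
ft_force: [1.0, -0.5, 0.4]
grip_width: 0.007
grip_force: 0.0
```

Call:
arm_command(
  motion=[
    [0,0,-40,0,0],
    [0,0,-80,0,0],
    [0,0,-120,0,0],
    [0,0,-160,0,0],
    [0,0,-200,0,0],
  ],
)

```text
time: 26.5
position: [0.4367, 0.0983, 0.2525]
tool_rot: [3.14, 0.076, 0.002]
ft_force: [0.4, 0.2, 0.5]
grip_width: 0.008
grip_force: 0.0
```

```bash
python3 ang.py l4; python3 - <<'E'
from h import *
o=[cv2.resize(cv2.imread(f'pics/{f}.png')[130:260,290:450],(400,325),interpolation=cv2.INTER_CUBIC) for f in('l4scene','l4top')]
cv2.imwrite('pics/c5.png',np.hstack(o))
d0,d1=np.load('s0.npz')['d'],np.load('l4scene.npz')['d']
print('roller depth change',np.nanmedian((d1-d0)[180:190,374:394]),'max', np.abs((d1-d0)[175:215,370:412]).mean())
E
```

```text
top 4427 4426 slope -0.0006487539919337163 z@-.08 0.09056890997879055
   roller top z [0.11565378 0.12096418] 211
scene 3715 3715 slope 0.0010435194611660998 z@-.08 0.09022704327386351
   roller top z [0.11105701 0.11940911] 235
26.6 [0.43618549 0.10399885 0.2529224 ] [ 0.29073307 -0.28888933  0.14652615]
roller depth change -0.00016120076 max 0.011332573
```

View pics/c5.png

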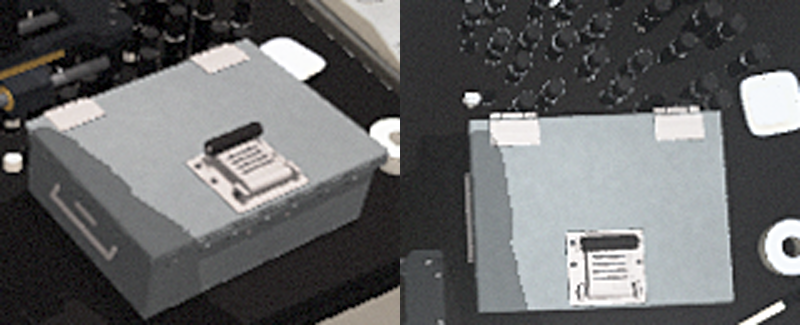

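The picture shows the lid flat, and the paddle is down with its roller at about scene (383,184). The roller's top is at 0.119, as at the start, and would be at 0.134 if the lid were unlatched. Handing in.

```bash
python3 -c "from bench import close_job;print(close_job())"
```

```text
the job is handed in; nothing more can be done
None
```

The job is handed in: the vial stands in the pocket that was empty, the lid is shut, and the last images show the paddle back down as when latched; no verdict came back.

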